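# Send the bread rolls one station along the counter slide

## Task

Move the two steel block weights that were left on the counter slide into the steel weight tray, and lay all the long crusty rolls from the counter in the wooden carrier, flat on its floor side by side, while the carrier stays at its first station. Then push the carrier along the slide to the next station, so that it clicks home in the middle detent (not on to the last one), with all rolls still in it. Leave the round buns, jars, tin and butter box where they are.

Things in the scene. Friction and masses are not known exactly. Their poses are not given: they have to be found in the camera images.
- roll0: long crusty bread roll, 80 (x) x 44 (y) x 38 (z) mm, about 70 g, rigid, three slashes on top; origin at its centre (19 mm above what it lies on), x along its length, z up as it lies at the start, on the counter. None at the start = this roll is not there
- roll1: long crusty bread roll, 80 (x) x 44 (y) x 38 (z) mm, about 70 g, rigid, three slashes on top; origin at its centre (19 mm above what it lies on), x along its length, z up as it lies at the start, on the counter. None at the start = this roll is not there
- roll2: long crusty bread roll, 80 (x) x 44 (y) x 38 (z) mm, about 70 g, rigid, three slashes on top; origin at its centre (19 mm above what it lies on), x along its length, z up as it lies at the start, on the counter. None at the start = this roll is not there
- roll3: long crusty bread roll, 80 (x) x 44 (y) x 38 (z) mm, about 70 g, rigid, three slashes on top; origin at its centre (19 mm above what it lies on), x along its length, z up as it lies at the start, on the counter. None at the start = this roll is not there
- roll4: long crusty bread roll, 80 (x) x 44 (y) x 38 (z) mm, about 70 g, rigid, three slashes on top; origin at its centre (19 mm above what it lies on), x along its length, z up as it lies at the start, on the counter. None at the start = this roll is not there
- weight0: dark steel block weight, 62 (x) x 38 (y) x 34 (z) mm, about 0.5 kg; origin at its centre, x along its length, z up; at the start it stands on the slide's bed (bed surface 18 mm above the counter) ahead of the carrier, its length across the slide
- weight1: dark steel block weight, 62 (x) x 38 (y) x 34 (z) mm, about 0.5 kg; origin at its centre, x along its length, z up; at the start it stands on the slide's bed (bed surface 18 mm above the counter) ahead of the carrier, its length across the slide
- weight_tray: fixed open stainless tray, outside 120 (x) x 200 (y) x 22 mm high, walls 4 mm, floor about 4 mm thick; origin at the centre of its underside, on the counter; x and y along its sides, z up
- rail: the fixed counter slide: a flat aluminium bed 120 mm wide (x) and 750 mm long (y), surface 18 mm above the counter, with a 30 mm steel detent ledge along its +x side that carries three pairs of small cross ridges, one pair per station, 140 mm apart. Origin on the counter, mid-width under the middle station; y along the slide (the carrier starts at +140 mm, travels towards -y), z up.
- carrier (a joint): how far the carrier has been pushed from its first station along the slide's -y, in m: 0 = first station (start), 0.14 = middle station, 0.28 = last station. A spring roller drops between ridges at each station: it takes about 8 to 10 N to push it out of or into a detent, about 2 to 3 N between; within about 3 mm of a detent it is drawn in by itself, the ridges crest about 7 mm either side, and lies within 1 mm of it when home
- carrier_floor (a point): centre of the floor surface inside the wooden carrier (open tray, inside 110 (x) x 380 (y) mm, walls 25 mm high above the floor and 5 mm thick); the floor is 26 mm above the counter; axes as the slide's. It moves with the carrier. Five rolls fit side by side, their length along x, about 72 mm apart along y
- carrier_handle (a point): top centre of the upright round wooden push post, 20 mm diameter, 69 mm tall (top 95 mm above the counter), 40 mm behind the carrier's rear (+y) end wall and 235 mm from the carrier's centre; fixed to the carrier by a low tab; axes as the slide's. It can be pinched from above or pushed
- station_mid (a point): where carrier_floor lies when the carrier is home in the middle detent (fixed to the slide)
- bun0: near round bun (62 mm across, 40 mm high), leave alone; origin at the centre of its underside
- bun1: near round bun (62 mm across, 40 mm high), leave alone; origin at the centre of its underside
- bun2: far round bun (62 mm across, 40 mm high), leave alone; origin at the centre of its underside
- jam: jar 64 mm across, 85 mm high, beyond the slide, leave alone; origin at the centre of its underside
- tin: tin 60 mm across, 75 mm high, near the robot, leave alone; origin at the centre of its underside
- butter: white box 90 x 60 x 35 mm, beyond the slide, leave alone; origin at the centre of its underside
- honey: jar 60 mm across, 100 mm high, beyond the slide, leave alone; origin at the centre of its underside

How it is judged (in metres and radians):
On the way, in this order (a step that is already met when the one before it is completed fails the run):
1. with the carrier still at the first station, both weights lie in the weight tray and all rolls lie flat in the carrier (x of weight0 in the frame of weight_tray between -0.055 and 0.055 m and y of weight0 in the frame of weight_tray between -0.095 and 0.095 m and z of weight0 in the frame of weight_tray between 0.005 and 0.04 m and x of weight1 in the frame of weight_tray between -0.055 and 0.055 m and y of weight1 in the frame of weight_tray between -0.095 and 0.095 m and z of weight1 in the frame of weight_tray between 0.005 and 0.04 m and x of roll0 in the frame of carrier_floor between -0.045 and 0.045 m and y of roll0 in the frame of carrier_floor between -0.185 and 0.185 m and z of roll0 in the frame of carrier_floor between 0.005 and 0.029 m and x of roll1 in the frame of carrier_floor between -0.045 and 0.045 m and y of roll1 in the frame of carrier_floor between -0.185 and 0.185 m and z of roll1 in the frame of carrier_floor between 0.005 and 0.029 m and x of roll2 in the frame of carrier_floor between -0.045 and 0.045 m and y of roll2 in the frame of carrier_floor between -0.185 and 0.185 m and z of roll2 in the frame of carrier_floor between 0.005 and 0.029 m and x of roll3 in the frame of carrier_floor between -0.045 and 0.045 m and y of roll3 in the frame of carrier_floor between -0.185 and 0.185 m and z of roll3 in the frame of carrier_floor between 0.005 and 0.029 m and x of roll4 in the frame of carrier_floor between -0.045 and 0.045 m and y of roll4 in the frame of carrier_floor between -0.185 and 0.185 m and z of roll4 in the frame of carrier_floor between 0.005 and 0.029 m and value of joint carrier below 0.02 m), for 0.2 s.
2. the carrier is in the middle detent with the rolls in it (value of joint carrier between 0.136 and 0.144 m and x of roll0 in the frame of carrier_floor between -0.045 and 0.045 m and y of roll0 in the frame of carrier_floor between -0.185 and 0.185 m and z of roll0 in the frame of carrier_floor between 0.005 and 0.029 m and x of roll1 in the frame of carrier_floor between -0.045 and 0.045 m and y of roll1 in the frame of carrier_floor between -0.185 and 0.185 m and z of roll1 in the frame of carrier_floor between 0.005 and 0.029 m and x of roll2 in the frame of carrier_floor between -0.045 and 0.045 m and y of roll2 in the frame of carrier_floor between -0.185 and 0.185 m and z of roll2 in the frame of carrier_floor between 0.005 and 0.029 m and x of roll3 in the frame of carrier_floor between -0.045 and 0.045 m and y of roll3 in the frame of carrier_floor between -0.185 and 0.185 m and z of roll3 in the frame of carrier_floor between 0.005 and 0.029 m and x of roll4 in the frame of carrier_floor between -0.045 and 0.045 m and y of roll4 in the frame of carrier_floor between -0.185 and 0.185 m and z of roll4 in the frame of carrier_floor between 0.005 and 0.029 m), for 0.3 s.
At the end, for the whole second after the job is handed in: Carrier joint at 0.14 within 4 mm; every present roll's centre within 45 mm (x) and 185 mm (y) of carrier_floor and at most 29 mm above it; both weights' centres within 55 mm (x) and 95 mm (y) of the tray's centre, under 40 mm high (all of step 2 and x of weight0 in the frame of weight_tray between -0.055 and 0.055 m and y of weight0 in the frame of weight_tray between -0.095 and 0.095 m and z of weight0 in the frame of weight_tray between 0.005 and 0.04 m and x of weight1 in the frame of weight_tray between -0.055 and 0.055 m and y of weight1 in the frame of weight_tray between -0.095 and 0.095 m and z of weight1 in the frame of weight_tray between 0.005 and 0.04 m); the robot touches nothing.
It fails at once if a bun, jar, tin or the butter box was moved more than 40 mm (distance of any of bun0, bun1, bun2, jam, tin, butter, honey from where it was at the start of the episode above 0.04 m).
Of roll0, roll1, roll2, roll3, roll4 only 3 to 5 are there at a start; the rules pass over those that are not, and their reading is None.
At some moment in a run one of roll0, roll1, roll2, roll3, roll4 may be knocked a few centimetres aside while the robot is not near it.
Once in a run the grip may slacken for a moment while it holds something.
It also fails if it takes over 210 s, if anything falls off the work surface, if the arm or the gripper's body presses on something with over 40 N, if the wrist force passes 120 N, or if a joint passes its speed limit or range.

## Robot

A 7-joint arm with a two-finger parallel gripper is mounted at the origin on the work surface. World frame = base frame: x ahead of the robot, y to its left, z up, the work surface at z = 0. Lengths are in m, angles in degrees, forces in N, time in s.
With the tool pointing down it reaches from about 0.4 to 0.925 m from the base axis. Payload 5.6 kg.
Tool frame: the origin (TCP) lies at the very end of the fingers, on their centre line; the grasp point (between the pads) lies 19 mm behind it; y points along the fingers, z is the direction in which the jaws open and shut, and the axes are right-handed (so a half turn about y gives the same grasp; the last joint's range is limited). The gripper opens to 85 mm and grips with 20 to 120 N. Pads are 22 mm wide; open, the fingers measure 114 mm over their backs; the gripper's body (76 mm by 85 mm) begins 54 mm behind the grasp point. The pads swing forward as they close: fully open they stand 13 mm farther back than shut.
Start: joints at [-66.578, 26.786, -0.665, 91.828, 0.344, 61.387, -3.226], TCP at [0.284, 0.585, 0.231] pointing down, gripper open.
Joint ranges: [-144.91, 144.91], [-17.63, 115.5], [-89.93, 88.59], [15.96, 139.68], [-74.01, 254.01], [8.47, 105.57], [-167.45, 167.45]. Speed limits (degrees/s): [147.25, 147.25, 180, 180, 180, 180, 180].

## Interface

Orientations are given as a 3x3 rotation matrix whose columns are the frame's x, y, z axes.
In Python, from rig import arm, imaging, job_done gives the robot as it stands. The module is installed in compiled form; this text tells all that it offers.
- The arm moves only by the tool step_arm, never from a script. Its argument "rows" is a list of rows, each a list of 7 numbers: the closure, from 0 (fully open) to 1 (shut), then the shift along the tool's x, y, z in m, then the turn, a rotation vector about the tool's x, y, z in rad. In form: [[claw, x, y, z, rx, ry, rz], ...]. A call has 1 to 20 rows; each row shifts and turns the commanded pose from where the row before left it, along the tool's axes as they then stand; what a row does not reach is not made up. A row lasts 1/10 s, in which the tool goes at most 50 mm and 8.59 degrees, less where a joint would pass 70% of its speed; a pose out of reach is approached as far as the arm can. A call with a gripper value outside its range is refused whole. The fingers move at their own pace and stop on an object; "newtons" is the grip in N (left out, the last holds). Time passes only in rows, so rows that do not move let the fingers close. It gives the time, the measured TCP pose, the force and the opening at its end, in the units of the state.
- arm.sense(): the state, without advancing time (a new reading comes with each control period).
- imaging.capture(name): name is "scene" or "top" or "wrist"; returns the picture (400x640x3 uint8, blue, green, red); there is no depth.
- imaging.camera_info(name): a dict with "fx", "fy", "cx", "cy" (pixels), "camera_from_world" (4x4, takes a point from world to camera coordinates). Camera axes: x right, y down, z forward; pixel columns grow to the right and rows downward; lengths in m; the calibration is good to about 2 mm. A picture is of the moment at which its call begins: read the wrist's pose just before it. camera_info takes no time and is no camera call; for the wrist camera it gives the pose at the moment of the call.
- job_done(): hands the job in, once; it reports no verdict.
The state is a dict: "time": time; "joint_positions": joint angles; "qd": joint speeds; "effort": joint torques, N m; "tcp_pos": TCP position; "eef_rot": TCP orientation; "ft_force": force on the tool from outside, world axes, zero at the start; "torque": the same for the moment, N m; "width": finger opening in m.
Only numpy, scipy, OpenCV 4.12 (cv2) and the standard library are available. Lean on these libraries where they do the work, as an engineer would, in place of code of your own. Each camera call takes 0.05 s, during which the arm holds its last target. There are 200 camera calls.

## Working session

There is one attempt and no reset: what is moved stays moved. The work goes in short steps, Python scripts to look and compute and a tool call to move; the robot and the scene stay as the last step left them, time stands still between calls to the robot, and variables do not carry over. Pictures are saved under pics/ and viewed, about 12 in all and at most 16, crops included, and the job is handed in when it is done.

Besides the shell and the picture viewer there is one more tool, called after ">>>" as a command line: name --pt "numbers of a row" for each row, then --argument value for the rest. step_arm: Moves the arm, as the interface text tells. Its arguments: {"type":"object","properties":{"rows":{"type":"array"},"newtons":{"type":"number"}},"required":["rows"]}

```bash
mkdir -p pics; ls
python3 - <<'E'
from rig import arm, imaging
import cv2,numpy as np
s=arm.sense();print(s)
for n in ("scene","top"):
    im=imaging.capture(n);cv2.imwrite(f"pics/{n}0.png",im);c=imaging.camera_info(n);print(n,c)
print(imaging.camera_info("wrist"))
E
```

```text
pics
{'time': 0.0, 'joint_positions': array([-66.57650654,  26.83787142,  -0.66530333,  91.88164141,
         0.3447598 ,  61.38512423,  -3.22566083]), 'qd': array([-0.00958867,  0.12532298, -0.049799  , -0.07088539, -0.08365429,
        0.06530367,  0.01368166]), 'effort': array([-6.69955753e-04, -5.32375002e+01,  2.09175301e-02, -2.51305354e+01,
        1.12926326e-02,  7.68950820e-03,  1.03908317e-06]), 'tcp_pos': array([0.28360777, 0.58424373, 0.23031193]), 'eef_rot': array([[ 8.99635167e-01, -6.58195402e-04,  4.36641883e-01],
       [-4.36642358e-01, -1.66665275e-03,  8.99633633e-01],
       [ 1.35595673e-04, -9.99998395e-01, -1.78677542e-03]]), 'ft_force': array([-0.52847922,  0.21970829, -0.95966715]), 'torque': array([0.05134494, 0.01958505, 0.02971914]), 'width': 0.08571114331192731}
scene {'fx': 432.3019326090031, 'fy': 432.3019326090031, 'cx': 321.1121506014095, 'cy': 197.4683642734674, 'camera_from_world': array([[ 0.39013597,  0.92056507,  0.01881152, -0.24220345],
       [ 0.63335198, -0.25347353, -0.7311747 , -0.2693119 ],
       [-0.66832566,  0.29717187, -0.68193085,
[... 216 characters left out ...]
.0292049 , -0.9995136 , -0.01093746,  0.03927643],
       [-0.99560893,  0.03006091, -0.08865218,  0.56149487],
       [ 0.08893785,  0.00830035, -0.99600259,  1.22370714],
       [ 0.        ,  0.        ,  0.        ,  1.        ]])}
{'fx': 299.5321766676845, 'fy': 299.5321766676845, 'cx': 318.1086986206979, 'cy': 201.44241189196543, 'camera_from_world': array([[ 4.36910484e-01,  8.99504849e-01, -5.05967203e-04,
        -6.50323066e-01],
       [ 8.58333299e-01, -4.16744140e-01,  2.99312997e-01,
        -3.85010255e-02],
       [ 2.69022633e-01, -1.31207275e-01, -9.54154848e-01,
         3.77957379e-01],
       [ 0.00000000e+00,  0.00000000e+00,  0.00000000e+00,
         1.00000000e+00]])}
```

View pics/scene0.png

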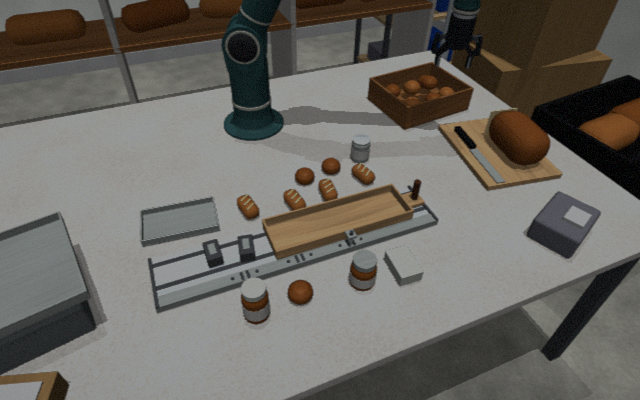

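View pics/top0.png

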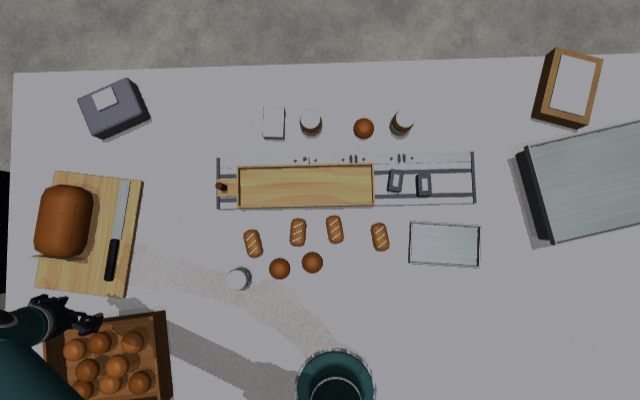

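Four rolls are visible in the top view, at (253,243), (298,232), (335,229) and (380,237). The weights are at (395,181) and (424,184), the tray at (444,244), the carrier at (306,186) and the post at (221,187). The buns are at (279,268), (312,262) and (363,128).

```bash
cat > h.py <<'E'
from rig import arm, imaging
import cv2,numpy as np
def ray(n,uv,z,c=None):
    c=c or imaging.camera_info(n);M=c["camera_from_world"];R=M[:3,:3];o=-R.T@M[:3,3]
    d=R.T@np.array([(uv[0]-c["cx"])/c["fx"],(uv[1]-c["cy"])/c["fy"],1.])
    return o+d*(z-o[2])/d[2]
def blobs(im,lo,hi,roi,amin=60):
    m=cv2.inRange(cv2.cvtColor(im,cv2.COLOR_BGR2HSV),np.array(lo),np.array(hi));k=np.zeros_like(m)
    x0,y0,x1,y1=roi;k[y0:y1,x0:x1]=m[y0:y1,x0:x1]
    k=cv2.morphologyEx(k,cv2.MORPH_CLOSE,np.ones((3,3)))
    return [c for c in cv2.findContours(k,cv2.RETR_EXTERNAL,cv2.CHAIN_APPROX_NONE)[0] if cv2.contourArea(c)>amin]
def rect(n,c,z):
    """min-area rectangle on plane z: centre, long, short, angle of the long side (deg from world x)"""
    p=np.array([ray(n,q[0],z)[:2] for q in c],np.float32)
    (cx,cy),(w,h),a=cv2.minAreaRect(p)
    if w<h: w,h,a=h,w,a+90
    return np.round([cx,cy,w,h,(a+90)%180-90],4)
E
python3 - <<'E'
from h import *
im=cv2.imread("pics/top0.png");hsv=cv2.cvtColor(im,cv2.COLOR_BGR2HSV)
for p in [(253,243),(298,236),(279,268),(270,186),(340,186),(395,178),(424,180),(444,244),(411,240),(221,187),(460,182),(400,220)]: print(p,hsv[p[1],p[0]])
print("rolls")
for c in blobs(im,(0,110,60),(20,255,255),(200,205,400,290)): print(rect("top",c,.019),cv2.contourArea(c))
print("carrier")
for c in blobs(im,(8,60,90),(30,255,255),(205,150,385,215),500): print(rect("top",c,.05))
print("weights")
for c in blobs(im,(0,0,0),(180,255,75),(382,168,440,203)): print(rect("top",c,.052))
v=cv2.resize(im[140:290,200:490],None,fx=2.7,fy=2.7,interpolation=cv2.INTER_CUBIC);cv2.imwrite("pics/crop0.png",v)
E
```

```text
(253, 243) [ 14  81 144]
(298, 236) [ 13 167 150]
(279, 268) [ 13 165 136]
(270, 186) [ 16 113 154]
(340, 186) [ 20  98 154]
(395, 178) [120  10 160]
(424, 180) [120  10 160]
(444, 244) [107  11 159]
(411, 240) [ 99  13 141]
(221, 187) [ 11 173  50]
(460, 182) [120   6 159]
(400, 220) [120  10 160]
rolls
[3.4510e-01 1.5190e-01 5.4400e-02 5.3600e-02 8.8395e+01] 288.5
[ 3.60200e-01  5.69000e-02  5.61000e-02  5.57000e-02 -6.52583e+01] 297.0
[ 0.4188  0.225   0.0771  0.0431 13.15  ] 348.0
[ 0.4271 -0.1401  0.077   0.0427  9.1123] 342.5
[ 0.4472  0.0951  0.0744  0.0431 -1.6889] 337.0
[ 0.4526 -0.011   0.0768  0.0417  9.4451] 334.0
carrier
[ 0.5787  0.0963  0.4437  0.1206 89.6074]
weights
[ 0.5701 -0.2645  0.0651  0.0421 -1.7224]
```

View pics/crop0.png

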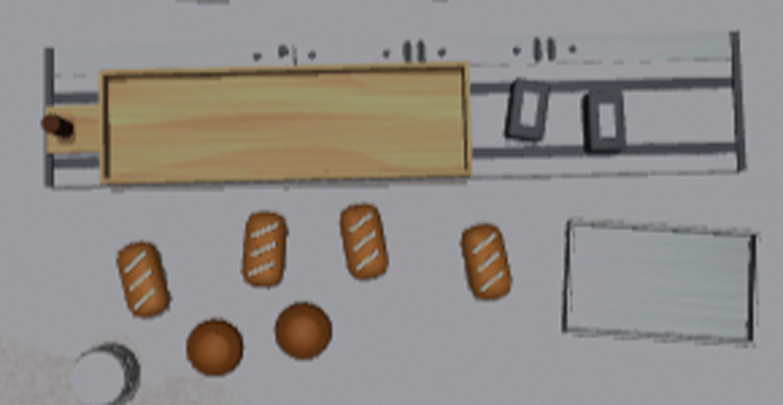

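Run:
```python
from h import *
im=cv2.imread("pics/top0.png")
C=lambda x,y,z: np.round(ray("top",(200+x/2.7-.3,140+y/2.7-.3),z)[:2],4)
print("tray",[C(*p,.022) for p in [(570,220),(756,234),(752,342),(563,330)]])
print("carrier",[C(*p,.051) for p in [(100,70),(468,62),(470,175),(103,185)]])
print("A",[C(*p,.052) for p in [(515,79),(549,84),(540,140),(506,135),(527,109)]])
print("B",[C(*p,.052) for p in [(583,86),(621,84),(624,150),(585,153),(607,120)]])
for c in blobs(im,(0,0,120),(180,60,255),(386,170,404,194),10)+blobs(im,(0,0,120),(180,60,255),(419,176,429,194),10): print(rect("top",c,.052),cv2.boundingRect(c))
print("post",C(48,122,.095))
# scene view crosscheck for rolls
sc=cv2.imread("pics/scene0.png")
for c in blobs(sc,(0,110,60),(20,255,255),(230,150,385,225),40): 
    u=cv2.minAreaRect(c)[0];print("scene",np.round(ray("scene",u,.022)[:2],3),cv2.contourArea(c))
v=cv2.resize(sc[170:310,130:450],None,fx=2.5,fy=2.5,interpolation=cv2.INTER_CUBIC);cv2.imwrite("pics/crop1.png",v)
```

```text
tray [array([ 0.4685, -0.2304]), array([ 0.448, -0.426]), array([ 0.3353, -0.4149]), array([ 0.3533, -0.2176])]
carrier [array([0.64  , 0.2612]), array([ 0.6366, -0.1258]), array([ 0.5178, -0.1232]), array([0.5188, 0.2595])]
A [array([ 0.6169, -0.1741]), array([ 0.6106, -0.2094]), array([ 0.5521, -0.1974]), array([ 0.5584, -0.1622]), array([ 0.585 , -0.1853])]
B [array([ 0.6074, -0.2448]), array([ 0.6083, -0.2845]), array([ 0.539 , -0.2841]), array([ 0.5371, -0.2435]), array([ 0.5709, -0.268 ])]
[  0.5855  -0.1873   0.0342   0.0151 -10.6186] (393, 174, 7, 13)
[ 0.5751 -0.1838  0.0539  0.0479 -2.4277] (386, 174, 18, 20)
[ 0.5713 -0.268   0.0341  0.0141 -2.8478] (422, 178, 6, 13)
post [0.5818 0.3055]
scene [ 0.43  -0.144] 279.5
scene [0.493 0.061] 2970.0
scene [0.362 0.053] 175.0
scene [0.423 0.222] 232.0
scene [0.35  0.146] 168.0
```

View pics/crop1.png

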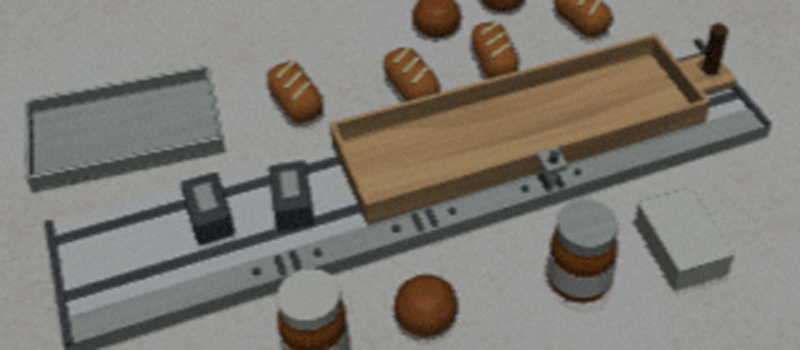

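The scene crop agrees with the top view. The weights stand at about (0.585,-0.187) and (0.571,-0.268), there are four rolls, and the post and carrier sit where expected. I'll go for the first roll at (0.419,0.225), with its length at 13°.

Create go.py:
```python
# go.py x y z yaw : shift in tool axes (at present yaw) and the turn needed to reach the target
import sys;from h import *
x,y,z,w=map(float,sys.argv[1:5]);s=arm.sense();R=s["eef_rot"]
yaw=np.degrees(np.arctan2(R[1,2],R[0,2]))
print("t %.1f tcp %s yaw %.2f width %.4f F %s"%(s["time"],np.round(s["tcp_pos"],4),yaw,s["width"],np.round(s["ft_force"],1)))
d=np.array([x,y,z])-s["tcp_pos"]
t=np.radians(w);T=np.array([[np.sin(t),0,np.cos(t)],[-np.cos(t),0,np.sin(t)],[0,-1,0]])
print("shift now-axes",np.round(R.T@d,4),"after-turn axes",np.round(T.T@d,4),"ry %.4f"%-np.radians(w-yaw), "j7 %.0f"%s["joint_positions"][6])
if len(sys.argv)>5:
    im=imaging.capture("top");cv2.imwrite(f"pics/{sys.argv[5]}.png",im)
    for c in blobs(im,(0,110,60),(20,255,255),(200,205,420,290)): print(rect("top",c,.019))
```

```text
(no output)
```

>>> step_arm --pt "0.1 0 0 0 0 -0.1363 0" --pt "0.1 0 0 0 0 -0.1363 0" --pt "0.1 0 0 0 0 -0.1363 0" --pt "0.1 0 0 0 0 -0.1363 0" --pt "0.1 0 0 0 0 -0.1363 0" --pt "0.1 0.005 0.008 -0.038 0 0 0" --pt "0.1 0.005 0.008 -0.038 0 0 0" --pt "0.1 0.005 0.008 -0.038 0 0 0" --pt "0.1 0.005 0.008 -0.038 0 0 0" --pt "0.1 0.005 0.008 -0.038 0 0 0" --pt "0.1 0.005 0.008 -0.038 0 0 0" --pt "0.1 0.005 0.008 -0.038 0 0 0" --pt "0.1 0.005 0.008 -0.038 0 0 0" --pt "0.1 0.005 0.008 -0.038 0 0 0" --pt "0.1 0.005 0.008 -0.038 0 0 0" --pt "0.1 0 0 0 0 0 0" --pt "0.1 0 0 0 0 0 0" --newtons 40

```text
time: 1.8
tcp_pos: [0.4191, 0.2253, 0.151]
eef_rot: [[0.974, -0.001, -0.225], [0.225, -0.0, 0.974], [-0.001, -1.0, -0.0]]
ft_force: [-0.6, 0.1, -0.6]
width: 0.0767
```

```bash
python3 go.py 0.419 0.225 0.012 103.15
```

```text
t 1.8 tcp [0.4191 0.2253 0.151 ] yaw 103.02 width 0.0767 F [-0.6  0.1 -0.6]
shift now-axes [-1.00e-04  1.39e-01 -3.00e-04] after-turn axes [-0.0002  0.139  -0.0003] ry -0.0022 j7 70
```

>>> step_arm --pt "0.1 0 0.025 0 0 0 0" --pt "0.1 0 0.025 0 0 0 0" --pt "0.1 0 0.025 0 0 0 0" --pt "0.1 0 0.025 0 0 0 0" --pt "0.1 0 0.025 0 0 0 0" --pt "0.1 0 0.015 0 0 0 0" --pt "0.1 0 0.008 0 0 0 0" --pt "0.1 0 0 0 0 0 0" --pt "0.7 0 0 0 0 0 0" --pt "0.7 0 0 0 0 0 0" --pt "0.7 0 0 0 0 0 0" --pt "0.7 0 0 0 0 0 0" --pt "0.7 0 0 0 0 0 0" --pt "0.7 0 0 0 0 0 0" --pt "0.7 0 -0.01 0 0 0 0" --pt "0.7 0 -0.02 0 0 0 0" --pt "0.7 0 -0.03 0 0 0 0" --pt "0.7 0 -0.03 0 0 0 0" --pt "0.7 0 -0.03 0 0 0 0" --pt "0.7 0 0 0 0 0 0" --newtons 40

```text
time: 3.8
tcp_pos: [0.4213, 0.2274, 0.1275]
eef_rot: [[0.974, 0.007, -0.227], [0.227, 0.004, 0.974], [0.008, -1.0, 0.003]]
ft_force: [0.9, -0.3, -0.7]
width: 0.0436
```

```bash
python3 go.py 0.578 0.203 0.031 89.6
```

```text
t 3.8 tcp [0.4213 0.2274 0.1275] yaw 103.14 width 0.0436 F [ 0.9 -0.3 -0.7]
shift now-axes [ 0.1463  0.0975 -0.0597] after-turn axes [ 0.1569  0.0965 -0.0233] ry 0.2364 j7 69
```

>>> step_arm --pt "0.7 0 0 0 0 0.0788 0" --pt "0.7 0 0 0 0 0.0788 0" --pt "0.7 0 0 0 0 0.0788 0" --pt "0.7 0.03 0 -0.0047 0 0 0" --pt "0.7 0.04 0 -0.0047 0 0 0" --pt "0.7 0.04 0 -0.0047 0 0 0" --pt "0.7 0.03 0 -0.0047 0 0 0" --pt "0.7 0.017 0 -0.0045 0 0 0" --pt "0.7 0 0 0 0 0 0" --pt "0.7 0 0.02 0 0 0 0" --pt "0.7 0 0.025 0 0 0 0" --pt "0.7 0 0.025 0 0 0 0" --pt "0.7 0 0.015 0 0 0 0" --pt "0.7 0 0.008 0 0 0 0" --pt "0.7 0 0 0 0 0 0" --pt "0.7 0 0 0 0 0 0"

```text
time: 5.4
tcp_pos: [0.576, 0.2021, 0.0308]
eef_rot: [[1.0, 0.001, 0.006], [-0.006, 0.0, 1.0], [0.001, -1.0, 0.0]]
ft_force: [0.8, -0.3, -1.5]
width: 0.0434
```

```bash
python3 go.py 0.578 0.203 0.031 89.6
```

```text
t 5.4 tcp [0.576  0.2021 0.0308] yaw 89.63 width 0.0434 F [ 0.8 -0.3 -1.5]
shift now-axes [ 0.002  -0.0002  0.0009] after-turn axes [ 0.002  -0.0002  0.0009] ry 0.0005 j7 69
```

>>> step_arm --pt "0.36 0 0 0 0 0 0" --pt "0.36 0 0 0 0 0 0" --pt "0.36 0 0 0 0 0 0" --pt "0.36 0 -0.02 0 0 0 0" --pt "0.36 0 -0.03 0 0 0 0" --pt "0.36 0 -0.03 0 0 0 0" --pt "0.1 0 -0.03 0 0 0 0" --pt "0.1 -0.03 0 -0.025 0 0 0" --pt "0.1 -0.03 0 -0.025 0 0 0" --pt "0.1 -0.03 0 -0.025 0 0 0" --pt "0.1 -0.03 0 -0.025 0 0 0" --pt "0.1 -0.009 0 -0.007 0 0 0" --pt "0.1 0 0 0 0 0 0" --pt "0.1 0 0 0 0 0 0"

```text
time: 6.8
tcp_pos: [0.4476, 0.0965, 0.1409]
eef_rot: [[1.0, 0.002, 0.006], [-0.006, 0.001, 1.0], [0.002, -1.0, 0.001]]
ft_force: [0.3, 0.0, -0.9]
width: 0.077
```

```bash
python3 go.py 0.4472 0.0951 0.003 88.3 top1
```

```text
t 6.8 tcp [0.4476 0.0965 0.1409] yaw 89.64 width 0.0770 F [ 0.3  0.  -0.9]
shift now-axes [-0.0007  0.1379 -0.0015] after-turn axes [-0.0003  0.1379 -0.0014] ry 0.0233 j7 74
[ 0.3582  0.0428  0.0453  0.0325 14.5605]
[ 0.4271 -0.1401  0.077   0.0427  9.1123]
[ 0.4526 -0.0108  0.0768  0.0423  9.4451]
```

View pics/top1.png

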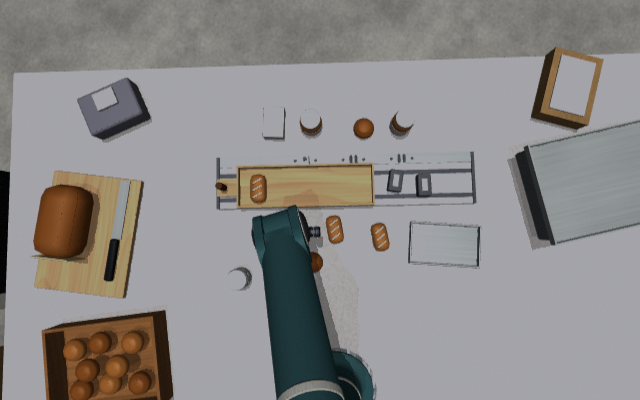

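The first roll lies in the carrier at (258,188), and the other rolls haven't moved.

>>> step_arm --pt "0.1 0 0.025 -0.0014 0 0.0233 0" --pt "0.1 0 0.025 0 0 0 0" --pt "0.1 0 0.025 0 0 0 0" --pt "0.1 0 0.025 0 0 0 0" --pt "0.1 0 0.02 0 0 0 0" --pt "0.1 0 0.012 0 0 0 0" --pt "0.1 0 0.006 0 0 0 0" --pt "0.1 0 0 0 0 0 0" --pt "0.7 0 0 0 0 0 0" --pt "0.7 0 0 0 0 0 0" --pt "0.7 0 0 0 0 0 0" --pt "0.7 0 0 0 0 0 0" --pt "0.7 0 0 0 0 0 0" --pt "0.7 0 0 0 0 0 0" --pt "0.7 0 -0.01 0 0 0 0" --pt "0.7 0 -0.02 0 0 0 0" --pt "0.7 0 -0.03 0 0 0 0" --pt "0.7 0 -0.03 0 0 0 0" --pt "0.7 0 -0.03 0 0 0 0" --pt "0.7 0 0 0 0 0 0"

```text
time: 8.85
tcp_pos: [0.4487, 0.0949, 0.1265]
eef_rot: [[1.0, 0.008, 0.03], [-0.03, 0.002, 1.0], [0.008, -1.0, 0.003]]
ft_force: [-0.4, 0.8, -1.0]
width: 0.0444
```

```bash
python3 go.py 0.578 0.113 0.031 89.6
```

```text
t 8.8 tcp [0.4487 0.0949 0.1265] yaw 88.27 width 0.0444 F [-0.4  0.8 -1. ]
shift now-axes [0.1279 0.0966 0.0217] after-turn axes [0.1291 0.0955 0.019 ] ry -0.0232 j7 73
```

>>> step_arm --pt "0.7 0.03 0 0.004 0 -0.0232 0" --pt "0.7 0.04 0 0.005 0 0 0" --pt "0.7 0.04 0 0.005 0 0 0" --pt "0.7 0.02 0 0.005 0 0 0" --pt "0.7 0 0 0 0 0 0" --pt "0.7 0 0.02 0 0 0 0" --pt "0.7 0 0.025 0 0 0 0" --pt "0.7 0 0.025 0 0 0 0" --pt "0.7 0 0.015 0 0 0 0" --pt "0.7 0 0.008 0 0 0 0" --pt "0.7 0 0 0 0 0 0" --pt "0.7 0 0 0 0 0 0"

```text
time: 10.05
tcp_pos: [0.5766, 0.1117, 0.0298]
eef_rot: [[1.0, 0.001, 0.007], [-0.007, 0.0, 1.0], [0.001, -1.0, 0.0]]
ft_force: [-0.2, -0.1, -0.3]
width: 0.0442
```

>>> step_arm --pt "0.36 0 0 0 0 0 0" --pt "0.36 0 0 0 0 0 0" --pt "0.36 0 0 0 0 0 0" --pt "0.36 0 -0.02 0 0 0 0" --pt "0.36 0 -0.03 0 0 0 0" --pt "0.36 0 -0.03 0 0 0 0" --pt "0.1 0 -0.03 0 0 0 0" --pt "0.1 -0.03 0 -0.03 0 0 0" --pt "0.1 -0.03 0 -0.03 0 0 0" --pt "0.1 -0.03 0 -0.03 0 0 0" --pt "0.1 -0.03 0 -0.03 0 0 0" --pt "0.1 -0.003 0 -0.004 0 0 0" --pt "0.1 0 0 0 0 -0.086 0" --pt "0.1 0 0 0 0 -0.086 0" --pt "0.1 0 0 0 0 0 0" --pt "0.1 0 0 0 0 0 0"

```text
time: 11.65
tcp_pos: [0.4529, -0.0112, 0.1394]
eef_rot: [[0.987, 0.001, -0.163], [0.163, 0.0, 0.987], [0.001, -1.0, 0.0]]
ft_force: [0.7, -0.1, 0.1]
width: 0.0771
```

```bash
python3 go.py 0.4526 -0.0110 0.003 99.45 top2
```

```text
t 11.7 tcp [ 0.4529 -0.0112  0.1394] yaw 99.36 width 0.0771 F [ 0.7 -0.1  0.1]
shift now-axes [-0.0003  0.1364  0.0003] after-turn axes [-0.0003  0.1364  0.0003] ry -0.0015 j7 98
[  0.3457   0.1498   0.056    0.0544 -46.7001]
[ 0.361   0.0644  0.0565  0.04   -1.6086]
[ 0.4271 -0.1401  0.077   0.0427  9.1123]
```

>>> step_arm --pt "0.1 0 0.025 0 0 0 0" --pt "0.1 0 0.025 0 0 0 0" --pt "0.1 0 0.025 0 0 0 0" --pt "0.1 0 0.025 0 0 0 0" --pt "0.1 0 0.018 0 0 0 0" --pt "0.1 0 0.012 0 0 0 0" --pt "0.1 0 0.006 0 0 0 0" --pt "0.1 0 0 0 0 0 0" --pt "0.7 0 0 0 0 0 0" --pt "0.7 0 0 0 0 0 0" --pt "0.7 0 0 0 0 0 0" --pt "0.7 0 0 0 0 0 0" --pt "0.7 0 0 0 0 0 0" --pt "0.7 0 0 0 0 0 0" --pt "0.7 0 -0.01 0 0 0 0" --pt "0.7 0 -0.02 0 0 0 0" --pt "0.7 0 -0.03 0 0 0 0" --pt "0.7 0 -0.03 0 0 0 0" --pt "0.7 0 -0.03 0 0 0 0" --pt "0.7 0 0 0 0 0 0"

```text
time: 13.7
tcp_pos: [0.4551, -0.0115, 0.1274]
eef_rot: [[0.986, 0.008, -0.164], [0.164, 0.001, 0.986], [0.008, -1.0, -0.001]]
ft_force: [0.3, -0.4, -1.1]
width: 0.0434
```

```bash
python3 go.py 0.578 0.023 0.031 89.6
```

```text
t 13.7 tcp [ 0.4551 -0.0115  0.1274] yaw 99.45 width 0.0434 F [ 0.3 -0.4 -1.1]
shift now-axes [0.1261 0.0974 0.0139] after-turn axes [0.1227 0.0964 0.0353] ry 0.1719 j7 98
```

>>> step_arm --pt "0.7 0 0 0 0 0.086 0" --pt "0.7 0 0 0 0 0.086 0" --pt "0.7 0.03 0 0.009 0 0 0" --pt "0.7 0.04 0 0.009 0 0 0" --pt "0.7 0.04 0 0.009 0 0 0" --pt "0.7 0.0145 0 0.0085 0 0 0" --pt "0.7 0 0 0 0 0 0" --pt "0.7 0 0.02 0 0 0 0" --pt "0.7 0 0.025 0 0 0 0" --pt "0.7 0 0.025 0 0 0 0" --pt "0.7 0 0.015 0 0 0 0" --pt "0.7 0 0.009 0 0 0 0" --pt "0.7 0 0 0 0 0 0" --pt "0.7 0 0 0 0 0 0"

```text
time: 15.1
tcp_pos: [0.5773, 0.0229, 0.0297]
eef_rot: [[1.0, 0.001, 0.007], [-0.007, -0.0, 1.0], [0.001, -1.0, -0.0]]
ft_force: [0.7, -0.7, -0.7]
width: 0.0432
```

>>> step_arm --pt "0.36 0 0 0 0 0 0" --pt "0.36 0 0 0 0 0 0" --pt "0.36 0 0 0 0 0 0" --pt "0.36 0 -0.02 0 0 0 0" --pt "0.36 0 -0.03 0 0 0 0" --pt "0.36 0 -0.03 0 0 0 0" --pt "0.1 0 -0.03 0 0 0 0" --pt "0.1 -0.03 0 -0.032 0 0 0" --pt "0.1 -0.03 0 -0.032 0 0 0" --pt "0.1 -0.03 0 -0.032 0 0 0" --pt "0.1 -0.03 0 -0.032 0 0 0" --pt "0.1 -0.029 0 -0.034 0 0 0" --pt "0.1 0 0 0 0 -0.083 0" --pt "0.1 0 0 0 0 -0.083 0" --pt "0.1 0 0 0 0 0 0" --pt "0.1 0 0 0 0 0 0"

```text
time: 16.7
tcp_pos: [0.4272, -0.1378, 0.1394]
eef_rot: [[0.988, 0.0, -0.157], [0.157, 0.0, 0.988], [0.0, -1.0, -0.0]]
ft_force: [0.3, 0.6, -0.8]
width: 0.077
```

```bash
python3 go.py 0.4271 -0.1401 0.003 99.1 top3
```

```text
t 16.7 tcp [ 0.4272 -0.1378  0.1394] yaw 99.02 width 0.0770 F [ 0.3  0.6 -0.8]
shift now-axes [-0.0006  0.1364 -0.0023] after-turn axes [-0.0005  0.1364 -0.0023] ry -0.0015 j7 115
[3.4510e-01 1.5190e-01 5.4400e-02 5.3600e-02 8.8395e+01]
[ 3.60200e-01  5.69000e-02  5.61000e-02  5.57000e-02 -6.52583e+01]
```

View pics/top3.png

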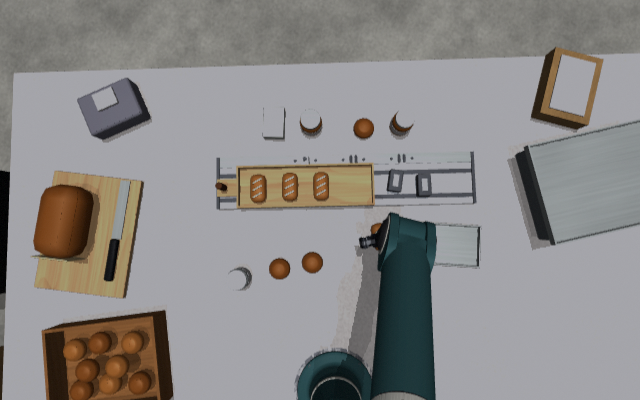

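Three rolls lie in the carrier at (258,188), (290,187) and (321,187). The fourth is still under the gripper, near (375,230).

>>> step_arm --pt "0.1 0 0.025 -0.0023 0 0 0" --pt "0.1 0 0.025 0 0 0 0" --pt "0.1 0 0.025 0 0 0 0" --pt "0.1 0 0.025 0 0 0 0" --pt "0.1 0 0.018 0 0 0 0" --pt "0.1 0 0.012 0 0 0 0" --pt "0.1 0 0.006 0 0 0 0" --pt "0.1 0 0 0 0 0 0" --pt "0.7 0 0 0 0 0 0" --pt "0.7 0 0 0 0 0 0" --pt "0.7 0 0 0 0 0 0" --pt "0.7 0 0 0 0 0 0" --pt "0.7 0 0 0 0 0 0" --pt "0.7 0 0 0 0 0 0" --pt "0.7 0 -0.01 0 0 0 0" --pt "0.7 0 -0.02 0 0 0 0" --pt "0.7 0 -0.03 0 0 0 0" --pt "0.7 0 -0.03 0 0 0 0" --pt "0.7 0 -0.03 0 0 0 0" --pt "0.7 0 0 0 0 0 0"

```text
time: 18.75
tcp_pos: [0.43, -0.1408, 0.1273]
eef_rot: [[0.987, 0.008, -0.158], [0.158, -0.002, 0.987], [0.008, -1.0, -0.003]]
ft_force: [-0.0, 0.0, -0.1]
width: 0.0437
```

```bash
python3 go.py 0.578 -0.067 0.031 89.6
```

```text
t 18.8 tcp [ 0.43   -0.1408  0.1273] yaw 99.11 width 0.0437 F [-0.   0.  -0.1]
shift now-axes [0.1571 0.0974 0.0496] after-turn axes [0.1475 0.0963 0.0748] ry 0.1660 j7 116
```

>>> step_arm --pt "0.7 0 0 0 0 0.083 0" --pt "0.7 0 0 0 0 0.083 0" --pt "0.7 0.03 0 0.015 0 0 0" --pt "0.7 0.035 0 0.017 0 0 0" --pt "0.7 0.035 0 0.017 0 0 0" --pt "0.7 0.03 0 0.016 0 0 0" --pt "0.7 0.019 0 0.01 0 0 0" --pt "0.7 0 0 0 0 0 0" --pt "0.7 0 0.02 0 0 0 0" --pt "0.7 0 0.025 0 0 0 0" --pt "0.7 0 0.025 0 0 0 0" --pt "0.7 0 0.015 0 0 0 0" --pt "0.7 0 0.009 0 0 0 0" --pt "0.7 0 0 0 0 0 0" --pt "0.7 0 0 0 0 0 0"

```text
time: 20.25
tcp_pos: [0.5772, -0.0664, 0.0297]
eef_rot: [[1.0, 0.001, 0.007], [-0.007, -0.0, 1.0], [0.001, -1.0, -0.0]]
ft_force: [0.0, -0.3, -1.3]
width: 0.0432
```

>>> step_arm --pt "0.36 0 0 0 0 0 0" --pt "0.36 0 0 0 0 0 0" --pt "0.36 0 0 0 0 0 0" --pt "0.36 0 -0.02 0 0 0 0" --pt "0.36 0 -0.03 0 0 0 0" --pt "0.36 0 -0.03 0 0 0 0" --pt "0.28 0 -0.03 0 0 0 0" --pt "0.28 0.002 0 -0.03 0 0 0" --pt "0.28 0.003 0 -0.03 0 0 0" --pt "0.28 0.003 0 -0.03 0 0 0" --pt "0.28 0.001 0 -0.03 0 0 0" --pt "0.28 0 0 0 0 0.089 0" --pt "0.28 0 0 0 0 0.089 0" --pt "0.28 0 0 0 0 0 0" --pt "0.28 0 0 0 0 0 0"

```text
time: 21.75
tcp_pos: [0.5852, -0.1859, 0.1393]
eef_rot: [[0.983, -0.0, 0.181], [-0.181, 0.0, 0.983], [-0.0, -1.0, 0.0]]
ft_force: [0.9, -0.2, 0.1]
width: 0.0616
```

```bash
python3 go.py 0.585 -0.1865 0.024 79.4
```

```text
t 21.8 tcp [ 0.5852 -0.1859  0.1393] yaw 79.55 width 0.0616 F [ 0.9 -0.2  0.1]
shift now-axes [-0.      0.1153 -0.0007] after-turn axes [-0.      0.1153 -0.0007] ry 0.0027 j7 100
```

>>> step_arm --pt "0.28 0 0.025 -0.0007 0 0 0" --pt "0.28 0 0.025 0 0 0 0" --pt "0.28 0 0.025 0 0 0 0" --pt "0.28 0 0.02 0 0 0 0" --pt "0.28 0 0.016 0 0 0 0" --pt "0.28 0 0.008 0 0 0 0" --pt "0.28 0 0 0 0 0 0" --pt "0.8 0 0 0 0 0 0" --pt "0.8 0 0 0 0 0 0" --pt "0.8 0 0 0 0 0 0" --pt "0.8 0 0 0 0 0 0" --pt "0.8 0 0 0 0 0 0" --pt "0.8 0 0 0 0 0 0" --pt "0.8 0 -0.01 0 0 0 0" --pt "0.8 0 -0.02 0 0 0 0" --pt "0.8 0 -0.03 0 0 0 0" --pt "0.8 0 -0.03 0 0 0 0" --pt "0.8 0 -0.02 0 0 0 0" --pt "0.8 0 0 0 0 0 0" --pt "0.8 0 0 0 0 0 0" --newtons 90

```text
time: 23.75
tcp_pos: [0.5844, -0.1863, 0.1297]
eef_rot: [[0.983, -0.001, 0.183], [-0.183, 0.001, 0.983], [-0.001, -1.0, 0.0]]
ft_force: [-0.8, 0.2, -4.0]
width: 0.0366
```

```bash
python3 go.py 0.406 -0.277 0.007 84 top4
```

```text
t 23.8 tcp [ 0.5844 -0.1863  0.1297] yaw 79.43 width 0.0366 F [-0.8  0.2 -4. ]
shift now-axes [-0.1586  0.1228 -0.122 ] after-turn axes [-0.1679  0.1227 -0.1089] ry -0.0797 j7 100
[  0.3457   0.1498   0.056    0.0544 -46.7001]
[ 3.60200e-01  5.69000e-02  5.61000e-02  5.57000e-02 -6.52583e+01]
```

View pics/top4.png

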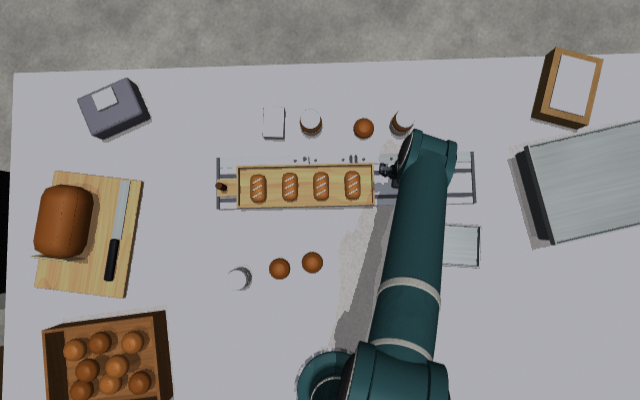

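All four rolls are in the carrier, at x=258, 290, 321 and 352. The first weight is held, with a downward load of about 4 N.

>>> step_arm --pt "0.8 0 0 0 0 -0.0797 0" --pt "0.8 -0.02 0 -0.015 0 0 0" --pt "0.8 -0.03 0 -0.02 0 0 0" --pt "0.8 -0.03 0 -0.02 0 0 0" --pt "0.8 -0.03 0 -0.02 0 0 0" --pt "0.8 -0.03 0 -0.02 0 0 0" --pt "0.8 -0.028 0 -0.014 0 0 0" --pt "0.8 0 0 0 0 0 0" --pt "0.8 0 0.02 0 0 0 0" --pt "0.8 0 0.025 0 0 0 0" --pt "0.8 0 0.025 0 0 0 0" --pt "0.8 0 0.02 0 0 0 0" --pt "0.8 0 0.015 0 0 0 0" --pt "0.8 0 0.01 0 0 0 0" --pt "0.8 0 0.005 0 0 0 0" --pt "0.8 0 0 0 0 0 0" --pt "0.8 0 0 0 0 0 0"

```text
time: 25.5
tcp_pos: [0.4069, -0.2778, 0.0106]
eef_rot: [[0.994, 0.001, 0.105], [-0.105, -0.0, 0.994], [0.001, -1.0, -0.0]]
ft_force: [0.6, 0.4, -5.4]
width: 0.0366
```

>>> step_arm --pt "0.8 0 0.003 0 0 0 0" --pt "0.8 0 0 0 0 0 0" --pt "0.28 0 0 0 0 0 0" --pt "0.28 0 0 0 0 0 0" --pt "0.28 0 0 0 0 0 0" --pt "0.28 0 -0.02 0 0 0 0" --pt "0.28 0 -0.035 0 0 0 0" --pt "0.28 0 -0.04 0 0 0 0" --pt "0.28 0 -0.035 0 0 0 0" --pt "0.28 0.03 0 0.005 0 0 0" --pt "0.28 0.035 0 0.006 0 0 0" --pt "0.28 0.035 0 0.006 0 0 0" --pt "0.28 0.035 0 0.006 0 0 0" --pt "0.28 0.027 0 0.004 0 0 0" --pt "0.28 0 0 0 0 -0.056 0" --pt "0.28 0 0 0 0 0 0" --pt "0.28 0 0 0 0 0 0"

```text
time: 27.2
tcp_pos: [0.5698, -0.268, 0.1372]
eef_rot: [[0.999, -0.001, 0.051], [-0.051, 0.0, 0.999], [-0.001, -1.0, 0.0]]
ft_force: [-0.6, -0.1, 0.3]
width: 0.0614
```

```bash
python3 go.py 0.571 -0.268 0.020 87.2
```

```text
t 27.2 tcp [ 0.5698 -0.268   0.1372] yaw 87.08 width 0.0614 F [-0.6 -0.1  0.3]
shift now-axes [1.300e-03 1.172e-01 1.000e-04] after-turn axes [1.200e-03 1.172e-01 1.000e-04] ry -0.0021 j7 115
```

>>> step_arm --pt "0.28 0.0012 0.025 0 0 0 0" --pt "0.28 0 0.025 0 0 0 0" --pt "0.28 0 0.025 0 0 0 0" --pt "0.28 0 0.02 0 0 0 0" --pt "0.28 0 0.014 0 0 0 0" --pt "0.28 0 0.008 0 0 0 0" --pt "0.28 0 0 0 0 0 0" --pt "0.8 0 0 0 0 0 0" --pt "0.8 0 0 0 0 0 0" --pt "0.8 0 0 0 0 0 0" --pt "0.8 0 0 0 0 0 0" --pt "0.8 0 0 0 0 0 0" --pt "0.8 0 0 0 0 0 0" --pt "0.8 0 -0.01 0 0 0 0" --pt "0.8 0 -0.02 0 0 0 0" --pt "0.8 0 -0.03 0 0 0 0" --pt "0.8 0 -0.03 0 0 0 0" --pt "0.8 0 -0.02 0 0 0 0" --pt "0.8 0 0 0 0 0 0" --pt "0.8 0 0 0 0 0 0"

```text
time: 29.2
tcp_pos: [0.571, -0.2673, 0.1297]
eef_rot: [[0.999, -0.001, 0.049], [-0.049, 0.001, 0.999], [-0.001, -1.0, 0.001]]
ft_force: [-0.5, 0.7, -4.7]
width: 0.0366
```

```bash
python3 go.py 0.397 -0.367 0.007 84
```

```text
t 29.2 tcp [ 0.571  -0.2673  0.1297] yaw 87.20 width 0.0366 F [-0.5  0.7 -4.7]
shift now-axes [-0.1688  0.1228 -0.1082] after-turn axes [-0.1627  0.1227 -0.1174] ry 0.0558 j7 115
```

>>> step_arm --pt "0.8 0 0 0 0 0.0558 0" --pt "0.8 -0.02 0 -0.015 0 0 0" --pt "0.8 -0.03 0 -0.022 0 0 0" --pt "0.8 -0.03 0 -0.022 0 0 0" --pt "0.8 -0.03 0 -0.022 0 0 0" --pt "0.8 -0.03 0 -0.022 0 0 0" --pt "0.8 -0.0225 0 -0.014 0 0 0" --pt "0.8 0 0 0 0 0 0" --pt "0.8 0 0.02 0 0 0 0" --pt "0.8 0 0.025 0 0 0 0" --pt "0.8 0 0.025 0 0 0 0" --pt "0.8 0 0.02 0 0 0 0" --pt "0.8 0 0.015 0 0 0 0" --pt "0.8 0 0.01 0 0 0 0" --pt "0.8 0 0.005 0 0 0 0" --pt "0.8 0 0 0 0 0 0" --pt "0.8 0 0 0 0 0 0"

```text
time: 30.9
tcp_pos: [0.3982, -0.3676, 0.0109]
eef_rot: [[0.994, 0.001, 0.105], [-0.105, -0.001, 0.994], [0.001, -1.0, -0.001]]
ft_force: [0.9, -0.4, -4.4]
width: 0.0367
```

>>> step_arm --pt "0.8 0 0.003 0 0 0 0" --pt "0.8 0 0 0 0 0 0" --pt "0.28 0 0 0 0 0 0" --pt "0.28 0 0 0 0 0 0" --pt "0.28 0 0 0 0 0 0" --pt "0.28 0 -0.02 0 0 0 0" --pt "0.28 0 -0.035 0 0 0 0" --pt "0.28 0 -0.04 0 0 0 0" --pt "0.28 0 -0.04 0 0 0 0" --pt "0.28 0 -0.035 0 0 0 0" --pt "0.28 0 0 0 0 -0.098 0" --pt "0.28 0.01 0 0.04 0 0 0" --pt "0.28 0.01 0 0.04 0 0 0" --pt "0.28 0.01 0 0.04 0 0 0" --pt "0.28 0.01 0 0.04 0 0 0" --pt "0.28 0.01 0 0.04 0 0 0" --pt "0.28 0.01 0 0.04 0 0 0" --pt "0.28 0.01 0 0.04 0 0 0" --pt "0.28 0.01 0 0.04 0 0 0" --pt "0.28 0.01 0 0.04 0 0 0"

```text
time: 32.9
tcp_pos: [0.4906, -0.0062, 0.1778]
eef_rot: [[1.0, 0.001, 0.007], [-0.007, 0.0, 1.0], [0.001, -1.0, 0.0]]
ft_force: [0.3, -0.7, -0.5]
width: 0.0617
```

>>> step_arm --pt "0.28 0.01 0 0.04 0 0 0" --pt "0.28 0.01 0 0.04 0 0 0" --pt "0.28 0.01 0 0.04 0 0 0" --pt "0.28 0.01 0 0.04 0 0 0" --pt "0.28 0.01 0 0.04 0 0 0" --pt "0.28 0.01 0 0.04 0 0 0" --pt "0.28 0.01 0 0.03 0 0 0" --pt "0.28 0 0 0 0 0 0" --pt "0.28 0 0 0 0 0 0"

```text
time: 33.8
tcp_pos: [0.5619, 0.262, 0.177]
eef_rot: [[1.0, -0.0, 0.006], [-0.006, -0.001, 1.0], [-0.0, -1.0, -0.001]]
ft_force: [0.1, -0.8, -1.1]
width: 0.0614
```

```bash
python3 go.py 0.580 0.304 0.05 89.6 top5
python3 - <<'E'
from h import *
im=cv2.imread("pics/top5.png");a=im[140:290,200:490]
sc=imaging.capture("scene");b=sc[150:310,130:450]
b=cv2.resize(b,None,fx=2.2,fy=2.2,interpolation=cv2.INTER_CUBIC);a=cv2.resize(a,(b.shape[1],int(150*b.shape[1]/290)),interpolation=cv2.INTER_CUBIC)
v=np.vstack([a[:240],b]);print(v.shape);cv2.imwrite("pics/both5.png",v)
E
```

```text
t 33.8 tcp [0.5619 0.262  0.177 ] yaw 89.67 width 0.0614 F [ 0.1 -0.8 -1.1]
shift now-axes [0.0179 0.127  0.0422] after-turn axes [0.0178 0.127  0.0421] ry 0.0013 j7 60
[  0.3457   0.1498   0.056    0.0544 -46.8383]
[ 3.60200e-01  5.69000e-02  5.61000e-02  5.57000e-02 -6.52583e+01]
(592, 704, 3)
```

View pics/both5.png

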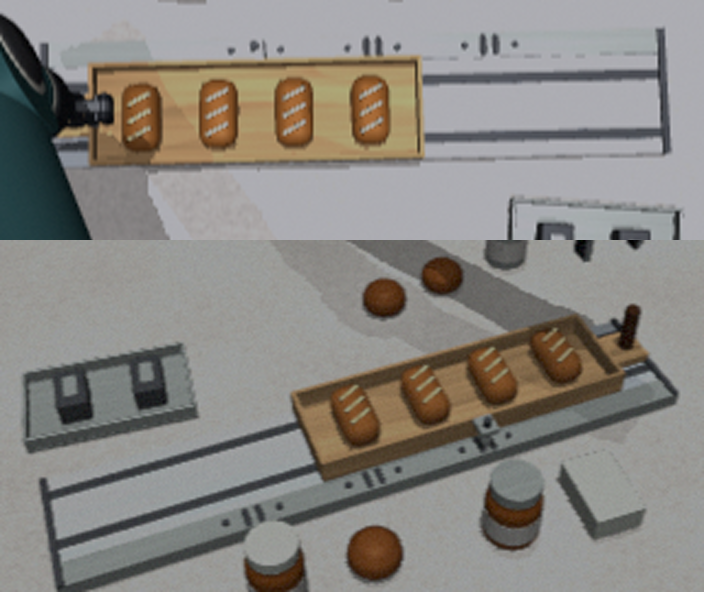

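Both weights lie in the tray and the four rolls lie flat in the carrier, which hasn't left its first station. Next I'll pinch the post.

>>> step_arm --pt "0.28 0.018 0 0.042 0 0 0" --pt "0.28 0 0 0 0 0 0" --pt "0.28 0 0.025 0 0 0 0" --pt "0.28 0 0.03 0 0 0 0" --pt "0.28 0 0.03 0 0 0 0" --pt "0.28 0 0.025 0 0 0 0" --pt "0.28 0 0.017 0 0 0 0" --pt "0.28 0 0 0 0 0 0" --pt "0.9 0 0 0 0 0 0" --pt "0.9 0 0 0 0 0 0" --pt "0.9 0 0 0 0 0 0" --pt "0.9 0 0 0 0 0 0" --pt "0.9 0 0 0 0 0 0" --pt "0.9 0 0 0 0 0 0" --pt "0.9 0 0 0 0 0 0" --newtons 50

```text
time: 35.4
tcp_pos: [0.5814, 0.3034, 0.0521]
eef_rot: [[1.0, 0.002, 0.007], [-0.007, 0.0, 1.0], [0.002, -1.0, 0.0]]
ft_force: [-1.8, -2.1, 5.0]
width: 0.019
```

```bash
python3 go.py 0.579 0.163 0.05 89.6
```

```text
t 35.4 tcp [0.5814 0.3034 0.0521] yaw 89.59 width 0.0190 F [-1.8 -2.1  5. ]
shift now-axes [-0.0014  0.0021 -0.1404] after-turn axes [-0.0015  0.0021 -0.1404] ry -0.0002 j7 57
```

>>> step_arm --pt "0.9 0 0 -0.004 0 0 0" --pt "0.9 0 0 -0.008 0 0 0" --pt "0.9 0 0 -0.01 0 0 0" --pt "0.9 0 0 -0.01 0 0 0" --pt "0.9 0 0 -0.01 0 0 0" --pt "0.9 0 0 -0.01 0 0 0" --pt "0.9 0 0 -0.01 0 0 0" --pt "0.9 0 0 -0.01 0 0 0" --pt "0.9 0 0 -0.01 0 0 0" --pt "0.9 0 0 -0.01 0 0 0" --pt "0.9 0 0 -0.01 0 0 0" --pt "0.9 0 0 -0.01 0 0 0" --pt "0.9 0 0 -0.008 0 0 0" --pt "0.9 0 0 -0.006 0 0 0" --pt "0.9 0 0 -0.006 0 0 0" --pt "0.9 0 0 -0.004 0 0 0" --pt "0.9 0 0 0 0 0 0" --pt "0.9 0 0 0 0 0 0" --pt "0.9 0 0 0 0 0 0"

```text
time: 37.3
tcp_pos: [0.5806, 0.1691, 0.0521]
eef_rot: [[1.0, 0.003, 0.006], [-0.006, 0.002, 1.0], [0.003, -1.0, 0.002]]
ft_force: [-0.3, 2.7, 8.8]
width: 0.0185
```

```bash
python3 go.py 0.580 0.1635 0.052 89.6
```

```text
t 37.3 tcp [0.5806 0.1691 0.0521] yaw 89.65 width 0.0185 F [-0.3  2.7  8.8]
shift now-axes [-0.0006  0.0001 -0.0056] after-turn axes [-0.0006  0.0001 -0.0056] ry 0.0008 j7 68
```

>>> step_arm --pt "0.9 0 0 -0.002 0 0 0" --pt "0.9 0 0 -0.002 0 0 0" --pt "0.9 0 0 -0.001 0 0 0" --pt "0.9 0 0 0 0 0 0" --pt "0.9 0 0 0 0 0 0" --pt "0.9 0 0 0 0 0 0"

```text
time: 37.9
tcp_pos: [0.5806, 0.1632, 0.0521]
eef_rot: [[1.0, 0.003, 0.007], [-0.007, 0.001, 1.0], [0.003, -1.0, 0.001]]
ft_force: [-1.2, 0.2, 9.4]
width: 0.0189
```

>>> step_arm --pt "0.4 0 0 0 0 0 0" --pt "0.4 0 0 0 0 0 0" --pt "0.4 0 0 0 0 0 0" --pt "0.4 0 0 0 0 0 0" --pt "0.4 0 -0.02 0 0 0 0" --pt "0.4 0 -0.03 0 0 0 0" --pt "0.4 0 -0.04 0 0 0 0" --pt "0.4 0 -0.04 0 0 0 0" --pt "0.4 0 0 0.04 0 0 0" --pt "0.4 0 0 0.04 0 0 0" --pt "0.4 0 0 0.04 0 0 0" --pt "0.4 0 0 0.04 0 0 0" --pt "0.4 0 0 0.04 0 0 0" --pt "0.4 0 0 0.04 0 0 0" --pt "0.4 0 0 0 0 0 0" --pt "0.4 0 0 0 0 0 0"

```text
time: 39.5
tcp_pos: [0.5802, 0.4036, 0.1794]
eef_rot: [[1.0, -0.001, 0.005], [-0.005, -0.001, 1.0], [-0.001, -1.0, -0.001]]
ft_force: [-0.5, -0.3, 0.5]
width: 0.0512
```

Run:
```python
from h import *
im=imaging.capture("top");sc=imaging.capture("scene");s=arm.sense();print(s["time"],s["tcp_pos"],s["ft_force"])
im0=cv2.imread("pics/top0.png")
for i,r in ((im0,(205,150,385,215)),(im,(230,150,460,215))):
    for c in blobs(i,(8,60,90),(30,255,255),r,500): print("carrier",rect("top",c,.05),cv2.boundingRect(c))
for c in blobs(im,(0,135,60),(14,255,255),(240,168,425,205)): print("roll",rect("top",c,.045))
b=cv2.resize(sc[150:310,130:450],None,fx=2.2,fy=2.2,interpolation=cv2.INTER_CUBIC);a=cv2.resize(im[120:270,200:490],(704,364),interpolation=cv2.INTER_CUBIC)
cv2.imwrite("pics/both6.png",np.vstack([a[:248],b]))
cv2.imwrite("pics/both6.png",cv2.resize(np.vstack([a,b]),None,fx=.83,fy=.83))
```

```text
39.6 [0.58155699 0.40091994 0.17982507] [-0.3612227  -0.46889005 -0.29995573]
carrier [ 0.5787  0.0963  0.4437  0.1206 89.6074] (217, 163, 158, 45)
carrier [ 5.77800e-01 -4.14000e-02  4.46500e-01  1.20800e-01  8.95447e+01] (265, 162, 159, 45)
roll [ 0.5737  0.0633  0.0799  0.0398 -1.421 ]
roll [ 0.5752 -0.0261  0.0771  0.0426 -1.96  ]
roll [ 0.5754 -0.114   0.0771  0.0425 -2.3226]
roll [ 0.5755 -0.2047  0.0771  0.0424 -2.5212]
```

View pics/both6.png

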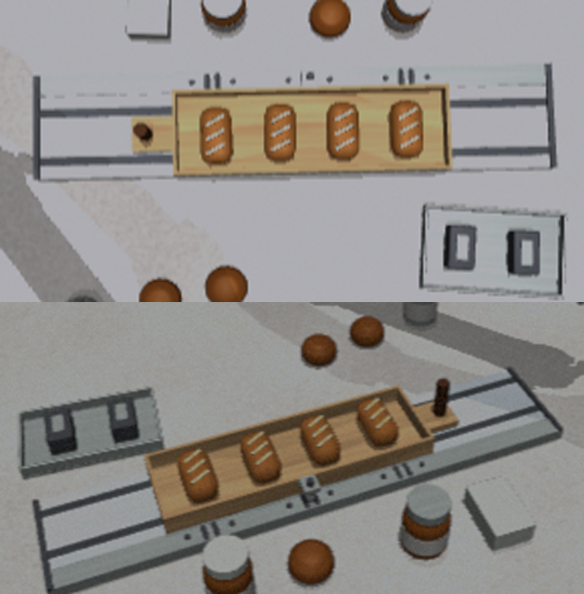

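The picture shows the roller at the middle ridge pair, four rolls flat in the carrier and both weights in the tray. I'll do one sharper check of the travel by comparing roll positions before and after the push, then hand in.

Run:
```python
from h import *
im=imaging.capture("top")
f=lambda i,r:np.array(sorted([rect("top",c,.045)[:2] for c in blobs(i,(0,135,60),(14,255,255),r)],key=lambda p:-p[1]))
a=f(cv2.imread("pics/top4.png"),(240,168,372,205));b=f(im,(285,168,425,205));print(a,b,sep="\n")
if len(a)==len(b): print("travel",np.linalg.norm(a-b,axis=1),np.linalg.norm(a-b,axis=1).mean())
```

```text
[[ 0.5736  0.2027]
 [ 0.5766  0.113 ]
 [ 0.5768  0.0249]
 [ 0.5755 -0.0645]]
[[ 0.5722  0.0634]
 [ 0.5752 -0.0261]
 [ 0.5754 -0.1141]
 [ 0.5755 -0.2047]]
travel [0.13930703 0.13910705 0.13900705 0.1402    ] 0.13940528257297538
```

Travel comes out at 139.4 mm, so the carrier is home in the middle detent. Handing in.

```bash
python3 -c "
from rig import job_done
print(job_done())"
```

```text
the job is handed in; nothing more can be done
None
```

The job is handed in at about 40 s of robot time. Four long rolls were present and all lie flat in the carrier. Both steel weights are in the tray, and I then pushed the carrier by its post to the middle station.

**Last checks:**
- **Carrier travel:** it measured about 140.2 mm from the gripper while holding the post. It measured 139.4 mm from the roll positions before and after the push. The coarser carrier outline gave 137.7 mm, which I put down to 2–3 mm pixels.
- **Detent:** the side force on the gripper was about zero before I let go, and the last picture shows the roller at the middle ridge pair.
- **Everything else:** the last picture shows all four rolls in the carrier and both weights in the tray. The buns, jars and butter box in view look undisturbed. The tin was mostly out of that picture, and I measured none of these against their starting positions.
- **Robot:** the gripper is clear of everything.

No check failed. `job_done()` gave no verdict, so I can't confirm how it was judged.

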